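Stand the repaired trumpet mute in its crate

ROBOT

A 6-joint arm with a two-finger parallel gripper is mounted at the origin on the work surface. World frame = base frame: x ahead of the robot, y to its left, z up, the work surface at z = 0. Lengths are in m, angles in rad, forces in N, time in s.
With the tool pointing down it reaches from about 0.25 to 0.725 m from the base axis. Payload 4 kg.
Tool frame: the origin (TCP) lies at the very end of the fingers, on their centre line; the grasp point (between the pads) lies 19 mm behind it; z points along the fingers, y is the line along which they close (so a half turn about z gives the same grasp; the last joint's range is limited). The gripper opens to 85 mm and grips with 20 to 120 N. Pads are 22 mm wide; open, the fingers measure 114 mm over their backs; the gripper's body (76 mm by 85 mm) begins 54 mm behind the grasp point. The pads swing forward as they close: fully open they stand 13 mm farther back than shut.
Start: joints at [1.209, 0.241, 0.005, 1.335, 0, 1.571], TCP at [0.177, 0.468, 0.2] pointing down, gripper open.
Joint ranges: [-2.72, 2.72], [-1.05, 1.87], [-1.09, 1.28], [-1.99, 2.15], [-1.42, 1.44], [-3.14, 3.14]. Speed limits (rad/s): [2.79, 2.79, 3.14, 3.14, 3.14, 3.14].

INTERFACE

Orientations are given as a unit quaternion [x, y, z, w].
In Python, from workcell import arm, viewer, nets gives the robot as it stands. Calls block until the motion is done:
- arm.movep(position, orientation): joint-space move of the TCP to a pose.
- arm.movel(position, rot=None, vel=0.15, stop_force=None): straight line of the TCP; rot=None keeps the orientation; vel is the mean speed in m/s. With stop_force (N) it stops when the force on the tool has changed by that much, and returns True; else False.
- arm.movej(angles): joint-space move.
- arm.grip(opening, force=None): finger opening in m; force is the grip in N (None keeps the last); returns when the fingers have stopped.
- arm.sleep(seconds).
- arm.inverse_kinematics(position, orientation): joint angles nearest the present ones, or None.
- arm.observe(): the state.
- viewer.grab_frame(name): name is "scene" or "top"; returns a dict with "pixels" (384x512x3 uint8, red, green, blue), "mtx" (3x3 intrinsics, pixels), "dist" ([k1, k2, p1, p2, k3] as OpenCV has them; the pictures are not rectified), "rvec" (rotation vector, rad) and "tvec" (3), from world to camera coordinates, as OpenCV has them. Camera axes: x right, y down, z forward; pixel columns grow to the right and rows downward; lengths in m; the calibration is good to about 2 mm. A picture is of the moment at which its call begins. There is no depth.
A pose or a line that the arm cannot do raises arm.Unreachable and nothing moves.
- arm.finish_job(): hands the job in; it is judged then, once.
Trained networks look in a picture, given as the dict that the camera call returned (one of the last four; its "shot" number tells which), for a name from the list of things; names that differ only in an ending like _2 or _b are one class to them, and where a whole thing is asked for, a point or a joint stands for the part that bears it (a point fixed in the world has none). Each returns a list of dicts, best first, with "p" (0 to 1); they miss things now and then, are a little off and sometimes report something else, mostly with a low value. They report only what shows in the picture. A call takes as long as a camera call. They do not tell look-alikes from the thing itself.
- nets.boxes_of(picture, query): "point" ([x, y, z] in m, in the coordinates of the camera as it stood for that picture, good to about 4 mm: the middle of the surface that is visible of it).
- nets.outline_of(picture, query): "region" (384x512 bool, what is visible of it).
The state is a dict: "time": time; "joint_pos": joint angles; "qvel": joint speeds; "joint_torque": joint torques, N m; "tool_pos": TCP position; "ee_rot": TCP orientation; "force": force on the tool from outside, world axes, zero at the start; "moment": the same for the moment, N m; "gripper_width": finger opening in m; "grasp_force": force on a finger pad.
Only numpy, scipy, OpenCV 4.12 (cv2) and the standard library are available. Lean on these libraries where they do the work, as an engineer would, in place of code of your own. Each camera call takes 0.05 s, during which the arm holds its last target. There are 200 camera calls.

TASK

The metal trumpet mute lying on the bench has a new copper bottom. First stand it upright on that wide bottom on the open bench and let go, to see that it stands by itself; then take it again by its neck and stand it upright, bottom down, inside the empty wooden ring in the crate, setting it down gently rather than dropping it. Leave the mute already in the crate, the oil bottle, the mallet and the screwdriver where they are.

Things in the scene. Friction and masses are not known exactly. Their poses are not given: they have to be found in the camera images.
- mute: aluminium mute to put away, 120 mm tall, 0.18 kg, lying on the bench, neck roughly away from the robot and drooping 10 deg. Origin: centre of the underside of its copper bottom; z: from bottom to neck. Bottom 76 mm diameter, 8 thick; cone from 76 mm (z 8) to 36 mm (z 85); straight neck 36 mm to z 120. Mass centre at z 27: set on its bottom edge leaning under 45 deg, it rights itself
- crate: fixed open-topped plywood crate, 156 mm along its x, 304 mm along its y, 90 mm tall, walls and floor 8 mm thick; a middle wall splits it into two 140 mm square compartments, centred at about y = +75 and -75 mm. Origin: centre of its underside; z up
- ring_empty: fixed wooden ring on the floor of one compartment, the empty one: 100 mm outer, 84 mm inner diameter, 12 mm tall, open in the middle down to the crate floor. Origin: ring centre at the level of the crate floor (8 mm above the bench); z up
- ring_full: the same kind of wooden ring in the other compartment, already occupied by the stored mute. Origin as for the empty ring
- mute_stored: an identical mute already standing upright in the other ring; leave it alone. Origin and axes as for the mute
- oil: bystander: upright oil bottle, 42 mm diameter, 105 mm tall, origin at the centre of its underside
- mallet: bystander: mallet lying on the bench to the robot's right, about 250 mm long, handle along its own x axis
- driver: bystander: screwdriver lying on the bench between the robot and the crate, about 190 mm long along its own x axis
Mind the look-alikes: they are no part of the job. Leave any green or pink look-alike of the mute alone.

How it is judged:
On the way:
1. the mute stands upright on its bottom on the bench, let go and still (angle between mute's own z axis and vertical below 0.06 rad and height (world z) of mute below 0.004 m and contact force between mute and the fingers below 0.1 N and linear speed of mute below 0.02 m/s), for 0.2 s.
At the end, for the whole second after the job is handed in: the mute stands upright (within 0.06 rad), bottom down on the crate floor (within 4 mm), inside the empty ring (centres within 8 mm), at rest and let go (horizontal distance between mute and ring_empty below 0.008 m and z of mute in the frame of ring_empty below 0.004 m and angle between mute's own z axis and vertical below 0.06 rad and linear speed of mute below 0.02 m/s); the robot touches nothing.
It fails at once if the mute is dropped into the crate (faster than 0.7 m/s near the ring) (horizontal distance between mute and ring_empty below 0.06 m and z of mute in the frame of ring_empty below 0.08 m and linear speed of mute above 0.7 m/s).
It fails at once if the stored mute is moved more than 25 mm or tipped (distance of mute_stored from where it was at the start of the episode above 0.025 m or angle between mute_stored's own z axis and vertical above 0.3 rad).
It fails at once if the oil bottle is moved more than 30 mm or tipped (distance of oil from where it was at the start of the episode above 0.03 m or angle between oil's own z axis and vertical above 0.4 rad).
It fails at once if the mallet or the screwdriver is moved more than 30 mm (distance of any of mallet, driver from where it was at the start of the episode above 0.03 m).
It also fails if it takes over 48 s, if anything falls off the work surface, if the arm or the gripper's body presses on something with over 40 N, if the wrist force passes 120 N, or if a joint passes its speed limit or range.

## Working session

There is one attempt and no reset: what is moved stays moved. The work goes in short steps, each a Python script; the robot and the scene stay as the last script left them, time stands still between calls to the robot, and variables do not carry over. Pictures are saved under pics/ and viewed, at most 10 in all, crops included, and the job is handed in when it is done.

```bash
mkdir -p pics; ls; cat > h.py <<'E'
import numpy as np, cv2
from workcell import arm, viewer, nets
def cam(f):
    R=cv2.Rodrigues(np.array(f["rvec"],float))[0]; t=np.array(f["tvec"],float).ravel(); return R,t
def c2w(f,p):
    R,t=cam(f); return R.T@(np.array(p)-t)
def ray(f,uv,z):
    R,t=cam(f); n=cv2.undistortPoints(np.array(uv,float).reshape(-1,1,2),np.array(f["mtx"]),np.array(f["dist"])).reshape(-1,2)
    d=np.c_[n,np.ones(len(n))]@R; c=-R.T@t
    return c+d*((z-c[2])/d[:,2])[:,None]
def proj(f,P):
    return cv2.projectPoints(np.array(P,float).reshape(-1,3),np.array(f["rvec"],float),np.array(f["tvec"],float),np.array(f["mtx"]),np.array(f["dist"]))[0].reshape(-1,2)
def save(f,n,crop=None,k=1):
    im=f["pixels"][...,::-1]
    if crop: im=im[crop[1]:crop[3],crop[0]:crop[2]]
    cv2.imwrite(f"pics/{n}.png",cv2.resize(im,None,fx=k,fy=k,interpolation=cv2.INTER_CUBIC))
E
python3 - <<'E'
from h import *
np.set_printoptions(precision=4,suppress=True)
F=[viewer.grab_frame(n) for n in("scene","top")]
im=np.vstack([f["pixels"] for f in F]); cv2.imwrite("pics/a.png",im[...,::-1])
for f,n in zip(F,("scene","top")):
    R,t=cam(f); print(n,"campos",-R.T@t)
    for q in("mute","crate","ring_empty","ring_full","mute_stored","oil","mallet","driver"):
        for d in nets.boxes_of(f,q): print(q,round(d["p"],2),c2w(f,d["point"]),proj(f,c2w(f,d["point"]))[0])
E
```

```text
pics
scene campos [1.2073 0.3077 0.7651]
mute 0.98 [ 0.503  -0.2057  0.0434] [244.3021 159.9337]
mute 0.87 [ 0.37   -0.2458  0.0414] [257.8493 132.9231]
mute 0.85 [ 0.7213 -0.3452  0.0437] [155.3462 186.1591]
mute 0.64 [ 0.5325 -0.052   0.0452] [285.5513 185.1501]
crate 0.95 [0.5583 0.2086 0.0498] [375.8145 230.7517]
ring_empty 0.61 [0.3944 0.0411 0.0219] [338.4037 174.9346]
ring_empty 0.54 [0.5307 0.1406 0.0212] [351.7629 219.8199]
mute_stored 0.85 [0.5978 0.2814 0.0845] [404.4226 246.1484]
mute_stored 0.56 [ 0.5024 -0.2065  0.0447] [244.1604 159.3704]
oil 0.94 [ 0.7247 -0.0302  0.0634] [252.3472 230.9182]
mallet 0.81 [ 0.4846 -0.4301  0.0247] [189.2451 137.0642]
driver 0.91 [0.3926 0.0396 0.0218] [338.1663 174.4316]
top campos [ 0.4466 -0.078   1.0003]
mute 0.7 [ 0.4886 -0.2142  0.053 ] [302.041  235.1095]
mute 0.69 [ 0.739  -0.1642  0.0524] [278.0021 137.7548]
mute 0.65 [ 0.3411 -0.2493  0.0518] [318.8331 295.2025]
crate 0.88 [0.5741 0.1947 0.0202] [140.5204 206.5915]
ring_empty 0.71 [0.5593 0.1373 0.0186] [162.6195 211.8285]
ring_full 0.69 [0.5751 0.2667 0.0207] [113.1355 206.8197]
mute_stored 0.91 [0.5758 0.2633 0.0659] [108.2895 204.3112]
oil 0.58 [ 0.7009 -0.038   0.0727] [228.6414 151.123 ]
mallet 0.95 [ 0.4636 -0.4391  0.0226] [386.9983 242.4597]
driver 0.68 [0.3922 0.0365 0.0236] [202.2027 276.9714]
```

View pics/a.png

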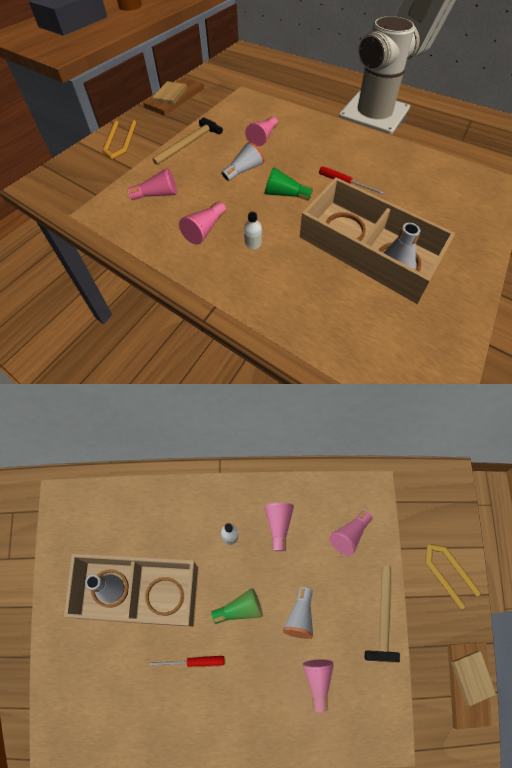

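The top image shows five mute-like bodies: silver at scene (243,160) / top (300,228), green at top (237,223), and pink at top (279,141), (351,148) and (319,301). Only the silver one has the copper bottom and its neck pointing away from the robot, so it's the one meant. The ring at top (165,212) is empty. I'll check this in a crop and fit the mute and ring poses.

```bash
cat >> h.py <<'E'
from scipy.optimize import minimize
PR=[(0,.038),(.008,.038),(.085,.018),(.12,.018)]
def sil(f,base,ax):
    ax=np.array(ax)/np.linalg.norm(ax); u=np.cross(ax,[0.31,.2,.9] if abs(ax[2])<.8 else [1,0,0]); u/=np.linalg.norm(u); v=np.cross(ax,u)
    a=np.linspace(0,2*np.pi,40)[:,None]; m=np.zeros((384*4,512*4),np.uint8)
    rings=[base+z*ax+r*(np.cos(a)*u+np.sin(a)*v) for z,r in PR]
    for A,B in zip(rings,rings[1:]):
        h=cv2.convexHull(((proj(f,np.r_[A,B])+.5)*4).astype(np.float32)); cv2.fillConvexPoly(m,h.astype(np.int32),1)
    return cv2.resize(m*255,(512,384),interpolation=cv2.INTER_AREA)/255.
def fit(items,pose,x0,step):
    def cost(x):
        b,a=pose(x); c=0
        for f,m in items:
            s=sil(f,b,a); c+=np.minimum(s,m).sum()/np.maximum(s,m).sum()
        return -c/len(items)
    n=len(x0); S=np.vstack([x0]+[np.array(x0)+np.eye(n)[i]*step[i] for i in range(n)])
    r=minimize(cost,x0,method="Nelder-Mead",options=dict(initial_simplex=S,xatol=1e-4,fatol=1e-4,maxiter=250)); return r.x,-r.fun
def region(f,q,xyz):
    best=None; uv=proj(f,xyz)[0]
    for d in nets.outline_of(f,q):
        ys,xs=np.nonzero(d["region"])
        if len(xs) and (best is None or np.hypot(xs.mean()-uv[0],ys.mean()-uv[1])<best[0]): best=(np.hypot(xs.mean()-uv[0],ys.mean()-uv[1]),d["region"].astype(float))
    return best
E
python3 - <<'E'
from h import *
np.set_printoptions(precision=4,suppress=True)
F=[viewer.grab_frame(n) for n in("scene","top")]
a=cv2.resize(F[0]["pixels"][120:200,200:300],None,fx=4,fy=4,interpolation=2);b=cv2.resize(F[1]["pixels"][190:270,250:350],None,fx=4,fy=4,interpolation=2)
cv2.imwrite("pics/b.png",np.hstack([a,b])[...,::-1])
th=np.arcsin(20/np.hypot(20,120))
def pose(x):
    return np.array([x[0],x[1],.038*np.cos(th)]),np.array([np.cos(th)*np.cos(x[2]),np.cos(th)*np.sin(x[2]),-np.sin(th)])
its=[]
for f in F:
    r=region(f,"mute",[.495,-.21,.04]); print(r[0],r[1].sum()); its.append((f,r[1]))
for I in([its[0]],[its[1]],its): print(fit(I,pose,[.44,-.205,0],[.02,.02,.2]))
f=F[1]
for q,p in(("ring_empty",[.56,.137,.02]),("ring_full",[.575,.267,.02])):
    r=region(f,q,p)
    if r is None: continue
    ys,xs=np.nonzero(r[1]); P=ray(f,np.c_[xs,ys],.02)[:,:2]
    h=cv2.convexHull(P.astype(np.float32)); print(q,r[0],len(xs),cv2.minEnclosingCircle(h))
r=region(f,"crate",[.574,.195,.05]); ys,xs=np.nonzero(r[1]); print(cv2.minAreaRect(ray(f,np.c_[xs,ys],.09)[:,:2].astype(np.float32)))
E
```

```text
1.3455741217634865 813.0
61.56875716798637 1009.0
(array([ 0.4463, -0.2041, -0.212 ]), np.float64(0.9502396958858449))
(array([ 0.44 , -0.205,  0.   ]), np.float64(0.0))
(array([ 0.4463, -0.2041, -0.212 ]), np.float64(0.47511984794292245))
ring_empty 0.5319963207689051 383 ((0.5604566335678101, 0.13289237022399902), 0.051729533821344376)
((0.5701034665107727, 0.19998712837696075), (0.32063692808151245, 0.16301850974559784), 84.81765747070312)
```

View pics/b.png

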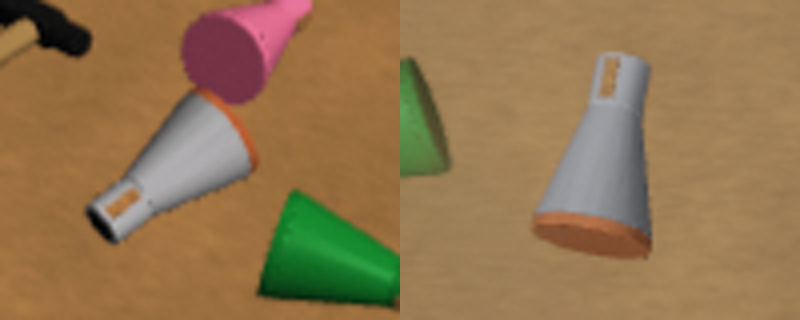

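Confirmed: the silver body with the copper rim is the mute. Next I check the fit in the top view and see which tool tilts are reachable.

```bash
cat >> h.py <<'E'
from scipy.spatial.transform import Rotation as Ro
TH=np.arcsin(20/np.hypot(20,120))
def tool(yaw,t,s=1):
    """tool pitch t: 0 straight down, +pi/2 pointing along heading yaw; s = sign of tool y"""
    h=np.array([np.cos(yaw),np.sin(yaw),0]); z=-np.cos(t)*np.array([0,0,1])+np.sin(t)*h
    y=s*np.array([-np.sin(yaw),np.cos(yaw),0]); return Ro.from_matrix(np.c_[np.cross(y,z),y,z])
def tcp(g,R): return np.array(g)+R.apply([0,0,.019])
E
python3 - <<'E'
from h import *
np.set_printoptions(precision=3,suppress=True)
f=viewer.grab_frame("top")
print(ray(f,[[298,250]],.037), ray(f,[[305.5,204]],.018))
b=np.array([.4463,-.2041,.0375]);yaw=-.212
for s in(1,-1):
  for t in np.radians([-45,-30,-20,-10,0]):
    h=np.array([np.cos(yaw),np.sin(yaw),0]); g=b+.1*(np.cos(TH)*h-np.sin(TH)*np.array([0,0,1]))
    R=tool(yaw,t,s); q=arm.inverse_kinematics(tcp(g+[0,0,.004],R),R.as_quat())
    print(s,round(np.degrees(t)),None if q is None else np.array(q))
  for hy in(yaw,-.4,-.6):
   for t in np.radians([45,60,70,80,90]):
    R=tool(hy,t,s); 
    for x in (.45,.5):
     q=arm.inverse_kinematics(tcp([x,-.2,.104],R),R.as_quat()); q2=arm.inverse_kinematics(tcp([x,-.2,.2],R),R.as_quat())
     print("stand",s,hy,x,round(np.degrees(t)),None if q is None else np.array(q),q2 is not None)
R=tool(0,0); print(arm.inverse_kinematics([.56,.133,.12],R.as_quat()),arm.inverse_kinematics([.56,.133,.3],R.as_quat()))
E
```

```text
[[ 0.452 -0.205  0.037]] [[ 0.57  -0.232  0.018]]
1 -45 None
1 -30 [-0.355  1.015  0.698  1.773 -0.071 -0.124]
1 -20 [-0.365  0.841  0.42   1.495 -0.052 -0.144]
1 -10 [-0.377  0.69   0.176  1.229 -0.029 -0.163]
1 0 [-0.393  0.559 -0.049  0.963  0.    -0.181]
stand 1 -0.212 0.45 45 [-0.583  0.005 -1.031 -0.216  0.259 -0.269] True
stand 1 -0.212 0.5 45 [-0.497  0.087 -0.945 -0.227  0.2   -0.205] True
stand 1 -0.212 0.45 60 None False
stand 1 -0.212 0.5 60 None True
stand 1 -0.212 0.45 70 None False
stand 1 -0.212 0.5 70 None False
stand 1 -0.212 0.45 80 None False
stand 1 -0.212 0.5 80 None False
stand 1 -0.212 0.45 90 None False
stand 1 -0.212 0.5 90 None False
stand 1 -0.4 0.45 45 [-0.433 -0.009 -1.058 -0.263  0.024 -0.024] True
stand 1 -0.4 0.5 45 [-0.367  0.079 -0.962 -0.255 -0.024  0.024] True
stand 1 -0.4 0.45 60 None False
stand 1 -0.4 0.5 60 None True
stand 1 -0.4 0.45 70 None False
stand 1 -0.4 0.5 70 None False
stand 1 -0.4 0.45 80 None False
stand 1 -0.4 0.5 80 None False
stand 1 -0.4 0.45 90 None False
stand 1 -0.4 0.5 90 None False
stand 1 -0.6 0.45 45 [-0.272  0.002 -1.03
[... 1158 characters left out ...]
tand -1 -0.4 0.5 60 None True
stand -1 -0.4 0.45 70 None False
stand -1 -0.4 0.5 70 None False
stand -1 -0.4 0.45 80 None False
stand -1 -0.4 0.5 80 None False
stand -1 -0.4 0.45 90 None False
stand -1 -0.4 0.5 90 None False
stand -1 -0.6 0.45 45 [-0.272  0.002 -1.037 -0.227 -0.23  -2.905] True
stand -1 -0.6 0.5 45 [-0.23   0.093 -0.934 -0.206 -0.258 -2.874] True
stand -1 -0.6 0.45 60 None False
stand -1 -0.6 0.5 60 None True
stand -1 -0.6 0.45 70 None False
stand -1 -0.6 0.5 70 None False
stand -1 -0.6 0.45 80 None False
stand -1 -0.6 0.5 80 None False
stand -1 -0.6 0.45 90 None False
stand -1 -0.6 0.5 90 None False
[0.233 0.434 0.068 1.205 0.    0.233] [0.233 0.387 0.464 1.648 0.    0.233]
```

```bash
python3 - <<'E'
from h import *
np.set_printoptions(precision=3,suppress=True)
for x in(.52,.56,.6):
  for t in(50,55,60,65):
    R=tool(-.3,np.radians(t)); print(x,t,[arm.inverse_kinematics(tcp([x,-.2,z],R),R.as_quat()) is not None for z in(.1,.13,.2)])
b=np.array([.449,-.2045,.0375]);yaw=-.218;h=np.array([np.cos(yaw),np.sin(yaw),0])
g=b+.102*(np.cos(TH)*h-np.sin(TH)*np.array([0,0,1]))+[0,0,.002]
R=tool(yaw,np.radians(-25)); p=tcp(g,R); print(g,p,arm.observe()["time"])
arm.grip(.085)
arm.movep(p-R.apply([0,0,.11]),R.as_quat())
print(arm.movel(p,vel=.1,stop_force=8), arm.observe()["tool_pos"])
arm.grip(.02,60); o=arm.observe(); print(o["gripper_width"],o["grasp_force"],o["force"])
arm.movel(np.array(o["tool_pos"])+[0,0,.15],vel=.15)
o=arm.observe(); print(o["time"],o["gripper_width"],o["grasp_force"],o["force"],o["tool_pos"])
E
```

```text
0.52 50 [True, True, True]
0.52 55 [False, True, True]
0.52 60 [False, False, True]
0.52 65 [False, False, False]
0.56 50 [True, True, True]
0.56 55 [True, True, True]
0.56 60 [True, True, True]
0.56 65 [False, False, True]
0.6 50 [True, True, True]
0.6 55 [True, True, True]
0.6 60 [True, True, True]
0.6 65 [True, True, True]
[ 0.547 -0.226  0.023] [ 0.539 -0.225  0.006] 1.3
False [ 0.54  -0.225  0.006]
0.019889662045754868 5.079631358385086 [-0.19   0.614  4.454]
7.4917 0.0201500614762428 0.0 [-0.144  0.067  0.148] [ 0.539 -0.225  0.155]
```

```bash
python3 - <<'E'
from h import *
F=[viewer.grab_frame(n) for n in("scene","top")]
a=cv2.resize(F[0]["pixels"][90:240,150:350],None,fx=3,fy=3,interpolation=2);b=cv2.resize(F[1]["pixels"][170:270,230:330],None,fx=2,fy=2,interpolation=2)
c=np.zeros((450,200,3),np.uint8); c[:200]=b
cv2.imwrite("pics/c.png",np.hstack([a,c])[...,::-1])
E
```

```text
(no output)
```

View pics/c.png

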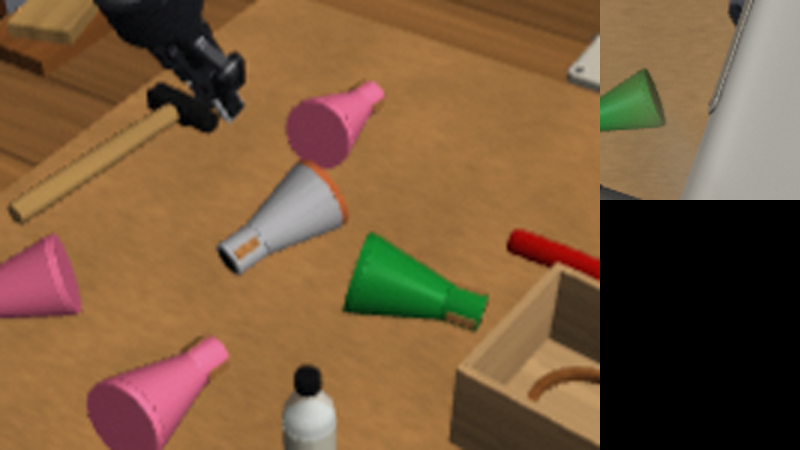

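The grasp missed: the gripper is empty, raised at crop (220,90), and the mute still lies with its neck at crop (243,250), almost unmoved. The upward force suggests the pads sat too high on the neck. I'll refit the mute from the scene view plus a top view with the arm out of the way.

```bash
python3 - <<'E'
from h import *
np.set_printoptions(precision=4,suppress=True)
q=np.array(arm.observe()["joint_pos"]); q[0]-=.6; arm.movej(q)
F=[viewer.grab_frame(n) for n in("scene","top")]
def pose(x): return np.array([x[0],x[1],.038*np.cos(TH)]),np.array([np.cos(TH)*np.cos(x[2]),np.cos(TH)*np.sin(x[2]),-np.sin(TH)])
its=[]
for f in F:
    r=region(f,"mute",[.5,-.215,.03])
    print(r and (r[0],r[1].sum()))
    if r and r[0]<12: its.append((f,r[1]))
    else:
        s=cv2.dilate((sil(f,*pose([.449,-.2045,-.218]))>.5).astype(np.uint8),np.ones((15,15)))
        hsv=cv2.cvtColor(f["pixels"],cv2.COLOR_RGB2HSV).astype(int)
        p=f["pixels"].astype(int); m=((hsv[...,1]<75)|((hsv[...,1]>135)))&(s>0); 
        n,l,st,_=cv2.connectedComponentsWithStats(m.astype(np.uint8)); k=1+st[1:,4].argmax(); m=cv2.morphologyEx((l==k).astype(np.uint8),cv2.MORPH_CLOSE,np.ones((5,5)))
        print("colour mask",m.sum()); its.append((f,m.astype(float)))
    x,c=fit(its[-1:],pose,[.449,-.2045,-.218],[.02,.02,.2]); print(x,c)
x,c=fit(its,pose,[.449,-.2045,-.218],[.02,.02,.2]); print("both",x,c)
V=[]
for (f,m) in its:
    im=f["pixels"].copy(); s=(sil(f,*pose(x))>.5).astype(np.uint8)
    cs,_=cv2.findContours(s,0,1); 
    u,v=proj(f,[.5,-.215,.03])[0].astype(int); big=cv2.resize(im[v-35:v+35,u-35:u+35],None,fx=5,fy=5,interpolation=2)
    for c_ in cs: cv2.polylines(big,[((c_-[u-35,v-35])*5+2).astype(np.int32)],True,(255,255,0),1)
    V.append(big)
cv2.imwrite("pics/d.png",np.hstack(V)[...,::-1]); print(arm.observe()["time"])
E
```

```text
(np.float64(2.8923669133409677), np.float64(841.0))
[ 0.4523 -0.1956 -0.2806] 0.954843348553476
(np.float64(3.030990482940902), np.float64(1053.0))
[ 0.4534 -0.1944 -0.2965] 0.9627156676789936
both [ 0.4527 -0.1947 -0.2903] 0.9556085170421844
9.1333
```

View pics/d.png

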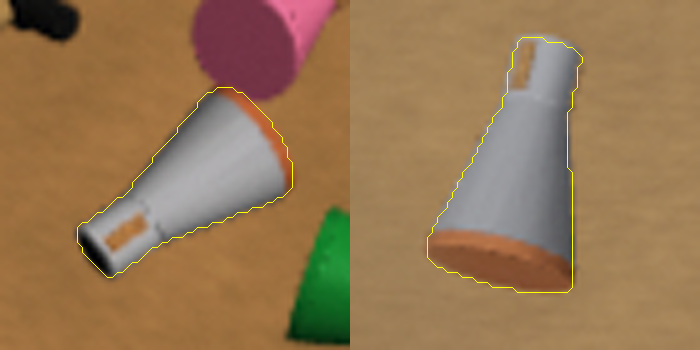

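Both outlines match the mute: neck tip at left panel (95,250) and right panel (545,45). It turned slightly to yaw -0.29. I'll regrasp lower, feeling for the bench first.

```bash
python3 - <<'E'
from h import *
np.set_printoptions(precision=4,suppress=True)
b=np.array([.4527,-.1947,.0375]);yaw=-.29;h=np.array([np.cos(yaw),np.sin(yaw),0])
g=b+.101*(np.cos(TH)*h-np.sin(TH)*np.array([0,0,1]))
R=tool(yaw,np.radians(-20)); p=tcp(g,R); p[2]=-.008; d=R.apply([0,0,1])
arm.grip(.062)
a=p-d*.06
arm.movep(a+[0,0,.03],R.as_quat()); arm.movel(a,vel=.15)
print(p,arm.movel(p,vel=.05,stop_force=4)); o=arm.observe(); print(o["tool_pos"],o["force"])
arm.movel(np.array(o["tool_pos"])+[0,0,.0025],vel=.05)
arm.grip(.02,50); o=arm.observe(); print(o["gripper_width"],o["grasp_force"],o["force"])
if o["gripper_width"]>.03:
    arm.movel(np.array(o["tool_pos"])+[0,0,.03],vel=.1)
    o=arm.observe(); print(o["gripper_width"],o["grasp_force"],o["force"],o["moment"])
print(o["time"])
E
```

```text
[ 0.5419 -0.2213 -0.008 ] False
[ 0.5423 -0.2215 -0.0076] [0.4863 0.3015 0.35  ]
0.029961805876517148 48.306092619895935 [ 0.6023 -0.1324  1.5627]
13.3667
```

```bash
python3 - <<'E'
from h import *
F=[viewer.grab_frame(n) for n in("scene","top")]
V=[]
for f in F:
    u,v=proj(f,[.52,-.215,.04])[0].astype(int); V.append(cv2.resize(f["pixels"][v-40:v+40,u-40:u+40],(400,400),interpolation=2))
cv2.imwrite("pics/e.png",np.hstack(V)[...,::-1]); o=arm.observe(); print(o["tool_pos"],o["gripper_width"],o["grasp_force"])
E
```

```text
[ 0.54259081 -0.22152308 -0.00478449] 0.030224951367447923 48.39803159236908
```

View pics/e.png

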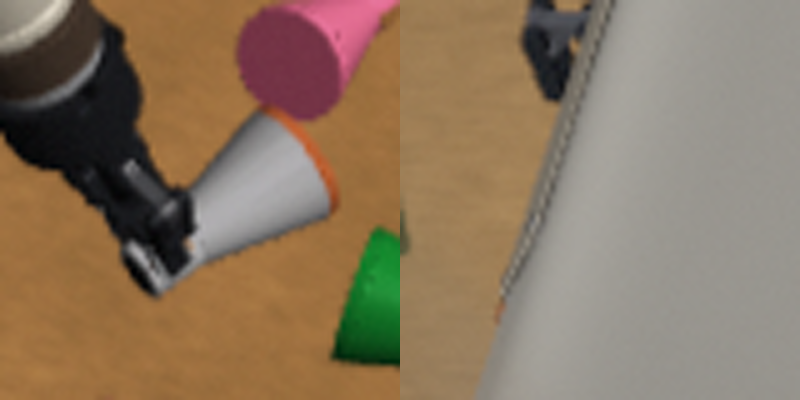

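The fingers (left panel, tip near (175,275)) close on the upper part of the neck, and a 30 mm width is a chord of the 36 mm neck. The real fingertips therefore sit higher than the nominal TCP, so I'll open, feel for the bench further down and regrip.

```bash
python3 - <<'E'
from h import *
np.set_printoptions(precision=4,suppress=True)
arm.grip(.055)
o=arm.observe(); p=np.array(o["tool_pos"]); d=Ro.from_quat(o["ee_rot"]).apply([0,0,1]); print(p,d)
print(arm.movel(p+d*.022,vel=.04,stop_force=4)); o=arm.observe(); print(o["tool_pos"],o["force"])
arm.movel(np.array(o["tool_pos"])+[0,0,.003],vel=.05)
arm.grip(.02,50); o=arm.observe(); print(o["gripper_width"],o["grasp_force"],o["force"],o["time"])
E
```

```text
[ 0.5421 -0.2214 -0.0054] [-0.3283  0.098  -0.9395]
False
[ 0.5349 -0.2193 -0.0261] [ 0.418  -0.566  -0.3145]
0.03361273073544031 49.4296932220459 [-0.2135  0.7176  1.4943] 15.1
```

```bash
python3 - <<'E'
from h import *
np.set_printoptions(precision=4,suppress=True)
arm.grip(.055)
o=arm.observe(); p=np.array(o["tool_pos"]); d=Ro.from_quat(o["ee_rot"]).apply([0,0,1]); print(p,d)
print(arm.movel(p+d*.02,vel=.04,stop_force=4)); o=arm.observe(); print(o["tool_pos"],o["force"])
arm.movel(np.array(o["tool_pos"])+[0,0,.004],vel=.05)
arm.grip(.02,50); o=arm.observe(); print(o["gripper_width"],o["grasp_force"],o["force"],o["time"])
F=[viewer.grab_frame("scene")]
f=F[0]; u,v=proj(f,[.52,-.215,.04])[0].astype(int); cv2.imwrite("pics/f.png",cv2.resize(f["pixels"][v-40:v+40,u-40:u+40],(480,480),interpolation=2)[...,::-1])
E
```

```text
[ 0.5348 -0.2193 -0.0233] [-0.3281  0.0979 -0.9395]
True
[ 0.5331 -0.2188 -0.0302] [0.823  0.5529 3.7526]
0.033453028235580336 49.53556180000305 [-0.6388  0.1477  0.3512] 16.3417
```

View pics/f.png

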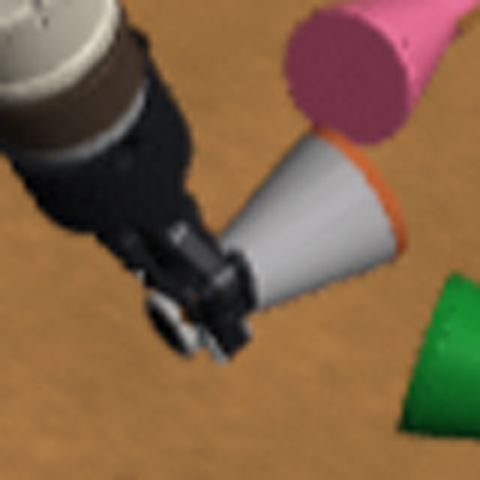

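Bench contact came at nominal TCP z = -0.030, and the fingertips (235,350) now straddle the whole neck. The 33.5 mm width reads the same at both depths, so this is a full-diameter grip. Lifting, tilting upright and looking again.

```bash
python3 - <<'E'
from h import *
np.set_printoptions(precision=4,suppress=True)
o=arm.observe(); p=np.array(o["tool_pos"])
arm.grip(.02,90)
arm.movel(p+[0,0,.17],vel=.2); o=arm.observe(); print(o["gripper_width"],o["grasp_force"],o["force"])
R=tool(-.3,np.radians(58)); arm.movep(tcp([.57,-.2,.2],R),R.as_quat())
o=arm.observe(); print(o["gripper_width"],o["grasp_force"],o["force"],o["time"],o["tool_pos"])
F=[viewer.grab_frame(n) for n in("scene","top")]
its=[]
for f in F:
    for q in ("mute",):
        for d in nets.boxes_of(f,q): print(round(d["p"],2),c2w(f,d["point"]))
    r=region(f,"mute",[.56,-.2,.15]); print(r and (r[0],r[1].sum()))
f=F[0]; u,v=proj(f,[.56,-.2,.15])[0].astype(int); im=f["pixels"]; a=cv2.resize(im[max(v-80,0):v+80,u-80:u+80],None,fx=3,fy=3,interpolation=2)
cv2.imwrite("pics/g.png",a[...,::-1]); print(u,v)
E
```

```text
0.03288120558736418 89.3069851398468 [ 0.3278  0.7818 -1.93  ]
0.032530966334655846 89.3336820602417 [-0.4053 -0.8572 -1.9738] 19.475 [ 0.5858 -0.2049  0.1899]
0.86 [ 0.7197 -0.3444  0.0433]
0.79 [ 0.7673 -0.151   0.0398]
0.59 [ 0.5384 -0.174   0.1683]
0.51 [ 0.353  -0.2399  0.0504]
(np.float64(15.000515165310341), np.float64(886.0))
0.96 [ 0.7374 -0.1688  0.0504]
0.94 [ 0.5178 -0.065   0.0511]
0.82 [ 0.7    -0.3538  0.0457]
0.59 [ 0.3348 -0.2487  0.053 ]
0.55 [ 0.5331 -0.1906  0.2279]
(np.float64(65.80508605793085), np.float64(1007.0))
232 140
```

View pics/g.png

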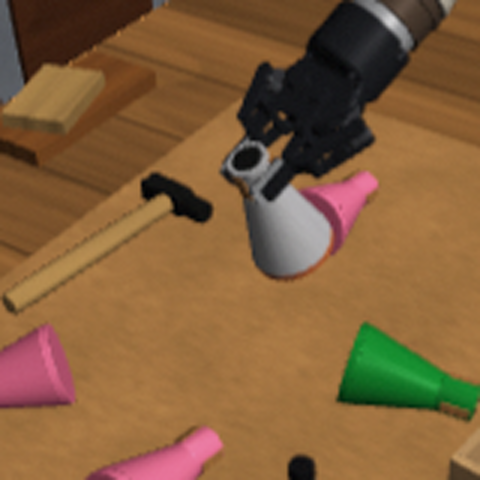

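The mute is held by its neck (neck tip at crop (245,160), bottom near (285,265)), leaning a little towards the camera. Lowering until it touches.

```bash
python3 - <<'E'
from h import *
np.set_printoptions(precision=4,suppress=True)
o=arm.observe(); p=np.array(o["tool_pos"]); d=Ro.from_quat(o["ee_rot"]).apply([0,0,1])
arm.movel(p-[0,0,.05],vel=.15)
z=p[2]-.05; hit=False
while z>.03 and not hit:
    z-=.03
    try: hit=arm.movel([p[0],p[1],z],vel=.05,stop_force=2)
    except arm.Unreachable: print("unreachable",z); break
o=arm.observe(); print(hit,o["tool_pos"],o["force"],o["time"])
f=viewer.grab_frame("scene"); u,v=proj(f,[.56,-.2,.06])[0].astype(int); cv2.imwrite("pics/h.png",cv2.resize(f["pixels"][v-60:v+60,u-60:u+60],None,fx=4,fy=4,interpolation=2)[...,::-1])
E
```

```text
True [ 0.5862 -0.2051  0.0816] [-0.0096 -0.074   4.8518] 21.5833
```

View pics/h.png

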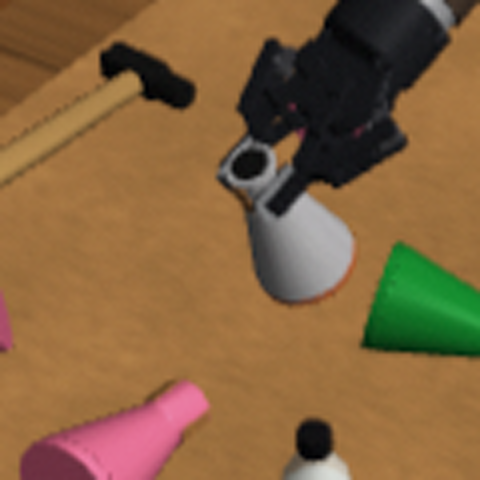

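The mute rests on its front edge (bottom rim at (300,300)), leaning about 20° forward, so it will right itself. Releasing.

```bash
python3 - <<'E'
from h import *
np.set_printoptions(precision=4,suppress=True)
arm.grip(.085); arm.sleep(.2)
o=arm.observe(); p=np.array(o["tool_pos"]); d=Ro.from_quat(o["ee_rot"]).apply([0,0,1]); print(o["force"],o["grasp_force"])
arm.movel(p-d*.11,vel=.15); o=arm.observe(); print(o["force"],o["time"])
F=[viewer.grab_frame(n) for n in("scene","top")]
def pose(x): return np.array([x[0],x[1],0]),np.array([x[2],x[3],1])
its=[]
for f in F:
    r=region(f,"mute",[.56,-.2,.05]); 
    if r: print(r[0],r[1].sum())
    if r and r[0]<15: its.append((f,r[1])); print(fit(its[-1:],pose,[.56,-.2,0,0],[.02,.02,.05,.05]))
if its: print(fit(its,pose,[.56,-.2,0,0],[.02,.02,.05,.05]))
f=F[0]; u,v=proj(f,[.56,-.2,.06])[0].astype(int); cv2.imwrite("pics/i.png",cv2.resize(f["pixels"][v-60:v+60,u-60:u+60],None,fx=4,fy=4,interpolation=2)[...,::-1])
E
```

```text
[0.4037 0.3486 0.4386] 0.0Traceback (most recent call last):
  File "<stdin>", line 5, in <module>
workcell.Unreachable: the arm cannot follow that straight line within its joint ranges
```

```bash
python3 - <<'E'
from h import *
np.set_printoptions(precision=4,suppress=True)
o=arm.observe(); p=np.array(o["tool_pos"])
arm.movel(p+[0,0,.12],vel=.15); o=arm.observe(); print(o["force"],o["time"])
F=[viewer.grab_frame(n) for n in("scene","top")]
def pose(x): return np.array([x[0],x[1],0]),np.array([x[2],x[3],1])
its=[]
for f in F:
    r=region(f,"mute",[.56,-.2,.05]); 
    if r: print(r[0],r[1].sum())
    if r and r[0]<15: its.append((f,r[1])); print(fit(its[-1:],pose,[.56,-.2,0,0],[.02,.02,.05,.05]))
if its: print(fit(its,pose,[.56,-.2,0,0],[.02,.02,.05,.05]))
f=F[0]; u,v=proj(f,[.56,-.2,.06])[0].astype(int); cv2.imwrite("pics/i.png",cv2.resize(f["pixels"][v-60:v+60,u-60:u+60],None,fx=4,fy=4,interpolation=2)[...,::-1])
E
```

```text
[-0.219   0.3928  0.0187] 23.3417
17.900522007304346 870.0
59.05042816132204 1052.0
```

View pics/i.png

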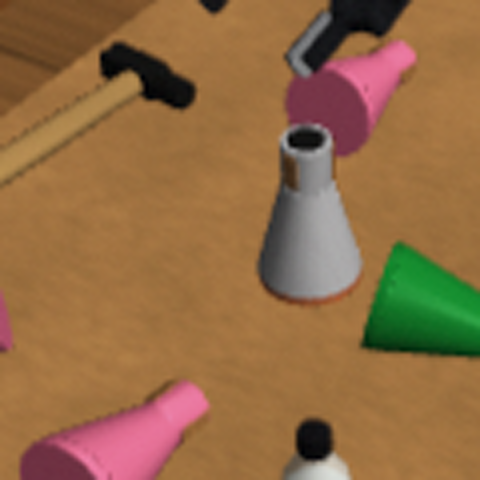

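The mute stands upright by itself (neck at (306,140), bottom at (310,290)). Locating it now.

```bash
python3 - <<'E'
from h import *
np.set_printoptions(precision=4,suppress=True)
F=[viewer.grab_frame(n) for n in("scene","top")]
print(arm.observe()["tool_pos"])
def pose(x): return np.array([x[0],x[1],0]),np.array([0,0,1.])
its=[]
for f in F:
    r=region(f,"mute",[.53,-.19,.05]); 
    if r: print(r[0],r[1].sum())
    if r and r[0]<15: its.append((f,r[1])); print(fit(its[-1:],pose,[.53,-.19],[.02,.02]))
    if r and r[0]<15: print(fit(its[-1:],lambda x:(np.array([x[0],x[1],0]),np.array([x[2],x[3],1])),[.53,-.19,0,0],[.02,.02,.05,.05]))
# ring, with crate check
f=F[1]
for k in range(2):
    r=region(f,"ring_empty",[.56,.137,.02]); ys,xs=np.nonzero(r[1]); P=ray(f,np.c_[xs,ys],.02)[:,:2].astype(np.float32)
    print("ring",cv2.minEnclosingCircle(P),cv2.fitEllipse(cv2.convexHull(P)),P.mean(0)); f=F[0]
E
```

```text
[ 0.5843 -0.2044  0.1985]
8.079481367999742 776.0
(array([ 0.5007, -0.1841]), np.float64(0.9131235345394201))
(array([ 0.4987, -0.1864,  0.0399,  0.0386]), np.float64(0.924932709075745))
2.779279318206615 56.0
(array([ 0.5369, -0.175 ]), np.float64(0.08222348897065175))
(array([ 0.5328, -0.176 , -0.0258,  0.025 ]), np.float64(0.0821478085288754))
ring ((0.5598387122154236, 0.13364551961421967), 0.050502676516771317) ((0.5588541030883789, 0.13362610340118408), (0.09649280458688736, 0.09953141957521439), 0.8503267168998718) [0.5543 0.1369]
ring ((0.5558141469955444, 0.1377110630273819), 0.05232301354408264) ((0.5570216178894043, 0.13669650256633759), (0.0937131941318512, 0.1010371595621109), 151.71153259277344) [0.5356 0.1354]
```

```bash
python3 - <<'E'
from h import *
np.set_printoptions(precision=4,suppress=True)
R=tool(0,0); arm.movep([.5,-.185,.2],R.as_quat()); print(arm.observe()["time"])
F=[viewer.grab_frame("scene")]
pose=lambda x:(np.array([x[0],x[1],0]),np.array([0,0,1.]))
r=region(F[0],"mute",[.5,-.185,.05]); print(r[0],r[1].sum()); x,c=fit([(F[0],r[1])],pose,[.5,-.185],[.02,.02]); print(x,c)
s=sil(F[0],*pose(x)); im=F[0]["pixels"]; u,v=proj(F[0],[.5,-.185,.08])[0].astype(int)
big=cv2.resize(im[v-50:v+50,u-50:u+50],None,fx=5,fy=5,interpolation=2)
for m,col in((s>.5,(255,255,0)),(r[1]>.5,(0,255,255))):
    for c_ in cv2.findContours(m.astype(np.uint8),0,1)[0]: cv2.polylines(big,[((c_-[u-50,v-50])*5+2).astype(np.int32)],True,col,1)
cv2.imwrite("pics/j.png",big[...,::-1])
E
```

```text
25.3417
2.7436600564899307 813.0
[ 0.5028 -0.1835] 0.9468184596011038
```

View pics/j.png

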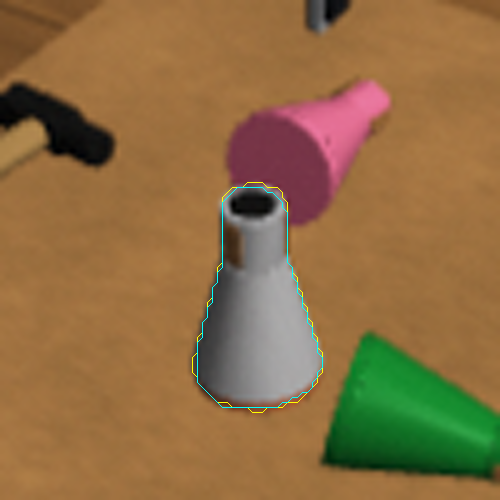

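The fit outline matches the standing mute; neck centre at (253,205). The lower finger tip shows at crop (318,28), so I'll use that to measure the true fingertip height, then descend and grip.

```bash
python3 - <<'E'
from h import *
np.set_printoptions(precision=4,suppress=True)
f=viewer.grab_frame("scene"); u,v=proj(f,[.5,-.185,.08])[0].astype(int); print("tip px",u-50+318/5,v-50+28/5)
for y in(-.185-.05,-.185+.05,-.185):
    for z in(.2,.22,.24,.26): print(y,z,proj(f,[.5,y,z])[0])
p=np.array([.5028,-.1835])
R=tool(0,0); print(arm.movel([*p,.075],vel=.15,stop_force=6)); o=arm.observe(); print(o["tool_pos"],o["force"],o["time"])
arm.grip(.02,30); o=arm.observe(); print(o["gripper_width"],o["grasp_force"],o["force"])
E
```

```text
tip px 263.6 106.6
-0.235 0.2 [233.7027 109.4876]
-0.235 0.22 [233.2937 102.8444]
-0.235 0.24 [232.8736  96.0187]
-0.235 0.26 [232.442  89.003]
-0.135 0.2 [265.9336 121.0112]
-0.135 0.22 [265.9648 114.2584]
-0.135 0.24 [265.9969 107.3121]
-0.135 0.26 [266.0298 100.1639]
-0.185 0.2 [249.4996 115.1333]
-0.185 0.22 [249.3017 108.4346]
-0.185 0.24 [249.0983 101.5478]
-0.185 0.26 [248.8892  94.4652]
False
[ 0.5035 -0.1838  0.0759] [-0.2096 -0.0857 -0.75  ] 26.475
0.03334612201746308 29.754023551940918 [0.3092 0.9522 4.1533]
```

The tip really is about 40 mm above nominal when fully open (z≈0.24), consistent with what I felt at the bench. The grip is good but short, so I'll regrip 12 mm deeper, lift and carry over the ring.

```bash
python3 - <<'E'
from h import *
np.set_printoptions(precision=4,suppress=True)
arm.grip(.06); arm.movel([.5028,-.1835,.062],vel=.08,stop_force=6); arm.grip(.02,60)
o=arm.observe(); g0=np.array(o["tool_pos"]); print(g0,o["gripper_width"],o["grasp_force"],o["force"])
arm.movel(g0+[0,0,.125],vel=.2)
print(arm.observe()["force"])
arm.movel([.5575,.1345,g0[2]+.125],vel=.2)
o=arm.observe(); t=np.array(o["tool_pos"]); print(t,o["gripper_width"],o["force"],o["time"])
F=[viewer.grab_frame(n) for n in("scene","top")]
for f in F:
    r=region(f,"mute",t-[0,0,.02]); print(r[0] if r else None)
    if r and r[0]<20:
        for zz in (0,):
            print(r[1].sum(),fit([(f,r[1])],lambda x:(np.array([x[0],x[1],t[2]-g0[2]]),np.array([0,0,1.])),t[:2],[.02,.02]))
            print(fit([(f,r[1])],lambda x:(np.array([x[0],x[1],t[2]-g0[2]]),np.array([x[2],x[3],1.])),[*t[:2],0,0],[.02,.02,.05,.05]))
    r=region(f,"ring_empty",[.5575,.1345,.02])
    if r: ys,xs=np.nonzero(r[1]); P=ray(f,np.c_[xs,ys],.02)[:,:2].astype(np.float32); print("ring",r[0],cv2.minEnclosingCircle(P))
E
```

```text
[ 0.5032 -0.1834  0.0625] 0.03345770705990856 59.63740110397339 [-0.3215  0.854   1.2624]
[-0.1893 -0.9677 -1.292 ]
[0.5574 0.1336 0.1875] 0.03357956827151144 [ 0.037  -0.5855 -1.3874] 30.5667
0.4688471753257796
1343.0 (array([0.5576, 0.1334]), np.float64(0.944224827905137))
(array([ 0.556 ,  0.1338,  0.036 , -0.0102]), np.float64(0.9555024852110955))
ring 6.614338778377766 ((0.5587689876556396, 0.13728031516075134), 0.05094246193766594)
8.65718978481115
497.0 (array([0.5488, 0.1268]), np.float64(0.49366999495476893))
(array([ 0.5578,  0.1332, -0.0992, -0.1414]), np.float64(0.5558624384160746))
ring 10.33160032717306 ((0.5573688745498657, 0.1308160126209259), 0.05147143825888634)
```

The mute hangs upright under the tool, and the ring estimates agree on about (0.5585, 0.135). Lowering with contact sensing: touching the ring would show at z≈0.0825, the floor at ≈0.0705.

```bash
python3 - <<'E'
from h import *
np.set_printoptions(precision=4,suppress=True)
p=np.array([.5585,.135])
arm.movel([*p,.1],vel=.12)
hit=arm.movel([*p,.066],vel=.04,stop_force=3); o=arm.observe(); print(hit,o["tool_pos"],o["force"],o["moment"],o["time"])
E
```

```text
True [0.558  0.1351 0.0704] [ 0.0683 -0.2741  4.0995] [-0.1717  0.0327  0.0445] 32.4417
```

The bottom reached the floor at exactly z = 0.0704. I'll release, back up and check.

```bash
python3 - <<'E'
from h import *
np.set_printoptions(precision=4,suppress=True)
arm.grip(.07); arm.sleep(.2); arm.movel([.558,.1351,.26],vel=.2)
q=np.array(arm.observe()["joint_pos"]); q[0]-=.7; arm.movej(q); o=arm.observe(); print(o["force"],o["time"])
for n in("scene","top"):
    f=viewer.grab_frame(n)
    r=region(f,"mute",[.558,.135,.06])
    if r and r[0]<20: print(n,r[0],r[1].sum(),fit([(f,r[1])],lambda x:(np.array([x[0],x[1],.008]),np.array([x[2],x[3],1.])),[.558,.135,0,0],[.02,.02,.05,.05]))
    if r: print([np.round(c2w(f,d["point"]),3) for d in nets.boxes_of(f,"mute_stored")])
E
```

```text
[-1.1087 -0.7744  0.3093] 35.6417
scene 1.2825691261948684 925.0 (array([0.5365, 0.1335, 0.2   , 0.0064]), np.float64(0.8472402379567919))
[array([0.602, 0.28 , 0.084])]
top 2.7005881038480894 738.0 (array([ 0.5614,  0.1357, -0.0064, -0.0019]), np.float64(0.9499336988854244))
[array([0.576, 0.265, 0.068])]
```

The top-view fit shows the mute upright at (0.561, 0.136), inside the ring. The scene view is cut off by the crate wall, so I discount that fit. The stored mute hasn't moved. Handing in.

```bash
python3 -c "
from h import *
print(arm.finish_job())"
```

```text
the job is handed in; nothing more can be done
None
```

I handed the job in after about 36 s of the 48 s allowed: the mute stood by itself on the bench and was then set down gently upright in the empty ring. The first grasp missed and nudged the mute slightly. In the last top view it was upright and inside the ring, with the stored mute where it was, but I didn't recheck the other bystanders, and no verdict came back.

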